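Turn the spatula round and lay it in its rest

ROBOT

A 6-joint arm with a two-finger parallel gripper is mounted at the origin on a cart in front of the work surface, level with it; the furniture and walls round the work are solid. World frame = base frame: x ahead of the robot, y to its left, z up, the work surface at z = 0. Lengths are in m, angles in rad, forces in N, time in s.
With the tool pointing down it reaches from about 0.425 to 0.95 m from the base axis. Payload 3.5 kg.
Tool frame: the origin (TCP) lies at the very end of the fingers, on their centre line; the grasp point (between the pads) lies 19 mm behind it; z points along the fingers, y is the line along which they close (so a half turn about z gives the same grasp; the last joint's range is limited). The gripper opens to 85 mm and grips with 20 to 120 N. Pads are 22 mm wide; open, the fingers measure 114 mm over their backs; the gripper's body (76 mm by 85 mm) begins 54 mm behind the grasp point. The pads swing forward as they close: fully open they stand 13 mm farther back than shut.
Start: joints at [0.999, 0.286, 1.577, -0, 1.279, -0.15], TCP at [0.276, 0.616, 0.231] pointing down, gripper open.
Joint ranges: [-2.77, 2.77], [-0.9, 2.22], [0.21, 2.48], [-1.53, 4.67], [0.24, 2.81], [-2.84, 2.84]. Speed limits (rad/s): [2.79, 2.79, 3.14, 3.14, 3.14, 3.14].

INTERFACE

Orientations are given as a unit quaternion [w, x, y, z].
In Python, from cell import env gives the robot as it stands.
- The arm moves only by the tool run_rows, called after "Emit:" as name(argument=value, ...) on one line, values as JSON. Schema: {"type":"object","properties":{"plan":{"type":"object","properties":{"drx":{"type":"array","items":{"type":"number"},"minItems":1,"maxItems":12},"dry":{"type":"array","items":{"type":"number"},"minItems":1,"maxItems":12},"drz":{"type":"array","items":{"type":"number"},"minItems":1,"maxItems":12},"dx":{"type":"array","items":{"type":"number"},"minItems":1,"maxItems":12},"dy":{"type":"array","items":{"type":"number"},"minItems":1,"maxItems":12},"dz":{"type":"array","items":{"type":"number"},"minItems":1,"maxItems":12},"finger_gap":{"type":"array","items":{"type":"number"},"minItems":1,"maxItems":12}},"additionalProperties":false,"required":["drx","dry","drz","dx","dy","dz","finger_gap"]},"grip_n":{"type":"number"},"only":{"type":"string"},"quiet":{"type":"boolean"},"lines":{"type":"string"}},"required":["plan"],"additionalProperties":false}. plan is an object with one list for each field, all of the same length, 1 to 12, a row being the entries at one place: drx, dry, drz (a rotation vector in rad), dx, dy, dz (the shift in m), finger_gap (the finger opening in m); each row is the pose to reach, as a shift and turn from the pose commanded when the call began, along the tool's axes at that moment; what a row does not reach only later rows make up. A row lasts 1/12 s, in which the tool goes at most 0.0417 m and 0.125 rad, less where a joint would pass 70% of its speed; a pose out of reach is approached as far as the arm can. The fingers move at their own pace and stop on an object; grip_n is the grip in N (left out, the last holds). Time passes only in rows, so rows that do not move let the fingers close. The tool returns the time, the measured TCP pose, the force, the opening and the grip force at its end. only (a regular expression) keeps the lines of the reply that match it, lines (a string "A,B") keeps lines A to B, and quiet returns only ok. Input that does not fit is refused with a message, and nothing moves.
- env.get_obs(): the state, without advancing time (a new reading comes with each control period).
- env.snapshot(name): name is "side" or "top"; returns a dict with "frame" (384x512x3 uint8, red, green, blue), "z_map" (384x512 float32, m along the optical axis (not along the pixel's ray), 0 where there is no reading), "intrinsics" (3x3 intrinsics, pixels), "k1" (the pictures are not rectified: a ray, as slopes to the right and down, at radius r is drawn at 1 + k1 r^2 times it, then the intrinsics apply), "R" (3x3) and "t" (3): a world point X has camera coordinates R X + t. Camera axes: x right, y down, z forward; pixel columns grow to the right and rows downward; lengths in m; the calibration is good to about 2 mm. A picture is of the moment at which its call begins.
- env.finish_job(): hands the job in; it is judged then, once.
The state is a dict: "time_s": time; "joint_positions": joint angles; "joint_velocities": joint speeds; "effort": joint torques, N m; "tool_pos": TCP position; "orientation": TCP orientation; "wrist_force": force on the tool from outside, world axes, zero at the start; "wrist_torque": the same for the moment, N m; "grip_width": finger opening in m; "gripper_force": force on a finger pad.
Only numpy, scipy, OpenCV 4.12 (cv2) and the standard library are available. Lean on these libraries where they do the work, as an engineer would, in place of code of your own. Each camera call takes 0.05 s, during which the arm holds its last target. There are 200 camera calls.

TASK

The slotted wooden spatula lies the wrong way round, with its handle pointing away from you. Pick it up, turn it round and set it down (do not drop it) in the blue ceramic rest: blade flat on the floor inside the rim, handle lying out straight through the notch toward your side of the worktop, then let go. Leave the wooden spoon, the salt shaker and the mug where they are.

Things in the scene. Friction and masses are not known exactly. Their poses are not given: they have to be found in the camera images.
- spatula: slotted flat-bladed wooden spatula, 250 mm long, 80 g, lying flat. Origin on its underside at mid length, 11 mm from its centre of mass; x axis along it toward the blade, z up. Round handle 16 mm thick, its axis 8 mm above the underside, from x = -125 to +50 mm, free to grip from above from x = -100 to +25 mm; blade from x = 55 to 125 mm, 50 mm wide, 6 mm thick, with three slots
- spatula_blade (a point): centre of the spatula's blade, at x = +90 mm, 3 mm above the underside, in the spatula's frame
- spatula_handle_end (a point): free end of the spatula's handle, at x = -125 mm, 8 mm above the underside, in the spatula's frame
- spatula_rest: blue ceramic rest fixed to the worktop: shallow dish 112 (x) x 92 (y) mm, 100 x 80 inside. Origin at the centre of its underside, z up, x axis away from the robot (within 0.2 rad). Floor 4 mm thick, rim top 16 mm up. The middle of its -x side has a 42 mm wide gap in the rim (the notch), level with the floor. The laid-in spatula's handle tips down over it onto the worktop
- wooden_spoon: bystander: wooden spoon with a round bowl, 295 x 46 x 14 mm, to the left; origin at the centre of its underside
- salt_shaker: bystander: salt shaker, 44 mm across, 90 mm high, behind the work; origin at the centre of its underside
- mug_dip: bystander: two-tone mug with handle, 84 x 123 x 91 mm, behind the work at the right; origin at the centre of its underside

How it is judged:
By the outcome, as a careful person would: the job done as asked, in the order asked, and still so for the second after the job is handed in, with the robot touching nothing.
It also fails if it takes over 32 s, if anything falls off the work surface, if the arm or the gripper's body presses on something with over 40 N, if the wrist force passes 120 N, or if a joint passes its speed limit or range.

## Working session

There is one attempt and no reset: what is moved stays moved. The work goes in short steps, Python scripts to look and compute and a tool call to move; the robot and the scene stay as the last step left them, time stands still between calls to the robot, and variables do not carry over. Pictures are saved under pics/ and viewed, at most 10 in all, crops included, and the job is handed in when it is done.

```bash
ls; mkdir -p pics
```

Create h.py:
```python
import numpy as np, cv2
from cell import env
def snap(n):
    s=env.snapshot(n); return s
def pix2w(s,u,v,z=None,depth=None):
    K=np.array(s["intrinsics"]);k=s["k1"]
    d=np.array([(u-K[0,2])/K[0,0],(v-K[1,2])/K[1,1]]);q=d.copy()
    for _ in range(20): q=d/(1+k*(q@q))
    ray=np.array([q[0],q[1],1]);R=np.array(s["R"]);t=np.array(s["t"])
    C=-R.T@t; D=R.T@ray
    if z is not None: return C+D*(z-C[2])/D[2]
    if depth is None: depth=s["z_map"][int(round(v)),int(round(u))]
    return C+D*depth
```

Run:
```python
from h import *
import pickle
for n in("top","side"):
    s=snap(n); pickle.dump(s,open(n+".pkl","wb")); cv2.imwrite(f"pics/{n}0.png",cv2.resize(s["frame"][:,:,::-1],(768,576),interpolation=cv2.INTER_CUBIC))
print(env.get_obs())
```

```text
cell.py
pics
{'time_s': 0.1, 'joint_positions': array([ 9.99042620e-01,  2.87124188e-01,  1.57805736e+00, -9.54399501e-06,
        1.27859126e+00, -1.50040345e-01]), 'joint_velocities': array([-0.00083402, -0.00438167, -0.00271626,  0.0006275 ,  0.00112675,
       -0.00094947]), 'effort': array([ 4.40028061e-04, -4.07298839e+01, -2.93697810e+01, -1.54789850e-04,
        3.43479391e-03,  5.82207562e-06]), 'tool_pos': array([0.27596375, 0.61534954, 0.2300396 ]), 'orientation': array([-3.80646314e-04,  2.09296210e-01,  9.77851680e-01, -1.02146575e-03]), 'wrist_force': array([ 0.60482281,  0.4029792 , -0.21601054]), 'wrist_torque': array([ 0.00842163,  0.02829145, -0.02475964]), 'gripper_force': 0.0, 'grip_width': 0.08531088168535429}
```

View pics/top0.png

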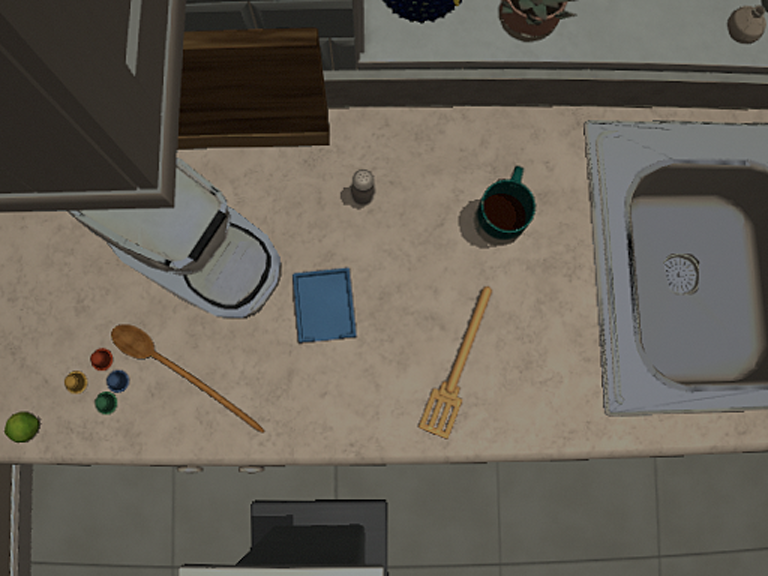

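View pics/side0.png

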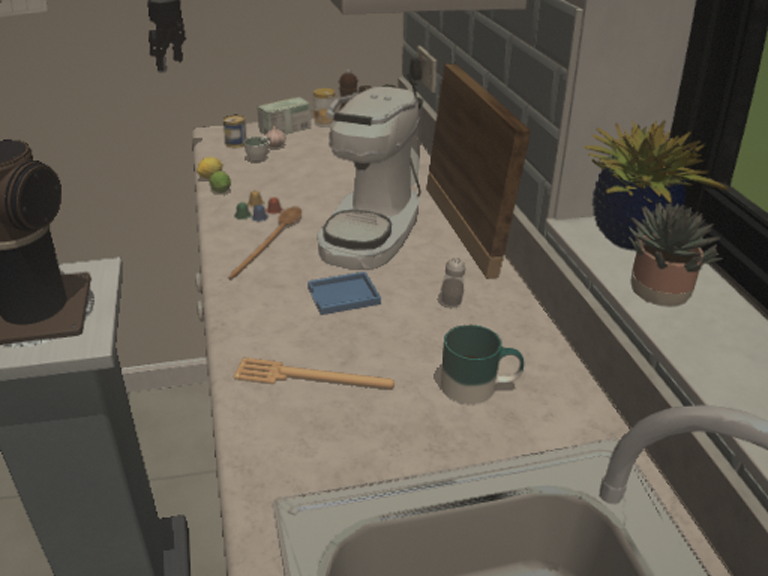

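The top picture shows the spatula with its handle end near (487,290) and blade end near (434,432). The rest's corners are about (293,273), (349,268), (356,336) and (299,343), with the mug at (505,210), the salt at (362,185) and the coffee machine left of the rest. I'll enlarge this to read it more closely.

Run:
```python
from h import *
import pickle
s=pickle.load(open("top.pkl","rb"))
c=s["frame"][175:295,190:340,::-1]
cv2.imwrite("pics/crop.png",cv2.resize(c,(750,600),interpolation=cv2.INTER_CUBIC))
```

```text
(no output)
```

View pics/crop.png

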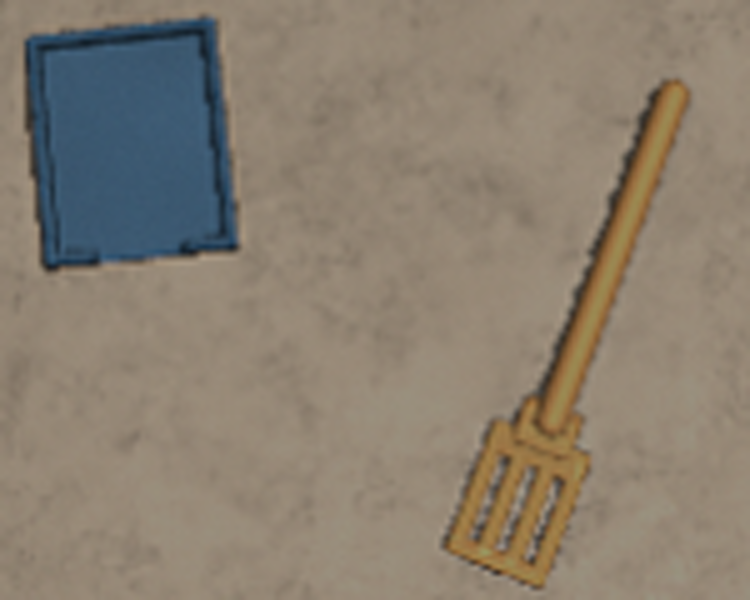

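The crop shows the rest's rim corners at (27,38), (214,19), (237,248) and (46,267), with the notch at the bottom between (98,262) and (182,250). The handle tip is at (677,82) and the blade end's middle at (496,567).

Run:
```python
from h import *
import pickle
from scipy.spatial.transform import Rotation as Ro
s=pickle.load(open("top.pkl","rb"))
P=lambda x,y,z:pix2w(s,190+(x+.5)/5-.5,175+(y+.5)/5-.5,z)
rc=np.array([P(27,38,.016),P(214,19,.016),P(237,248,.016),P(46,267,.016)]);print(rc.round(4)[:,:2])
print("sizes",np.linalg.norm(rc-np.roll(rc,-1,0),axis=1))
c=rc.mean(0);dx=(rc[0]+rc[1]-rc[2]-rc[3]);ay=(rc[0]+rc[3]-rc[1]-rc[2])
print("rest",c,np.arctan2(dx[1],dx[0]),np.arctan2(-ay[0],ay[1]), "notch",P(98,262,.004),P(182,250,.004))
e=P(677,82,.008);b=P(496,567,.004);print("end",e,"blade",b,np.linalg.norm(e-b)); d=b-e;print("yaw",np.arctan2(d[1],d[0]))
h1=P(670,110,.008);h2=P(557,410,.008);d=h2-h1;print("yaw handle",np.arctan2(d[1],d[0]),"mid",(e+b)/2)
for u,v in((670,110),(615,255)):
  print(pix2w(s,190+u/5,175+v/5), h1)
for n,u,v in(("salt",362/1.5,178/1.5),("mug",505/1.5,207/1.5),("coffee head",215/1.5,235/1.5),("coffee base",240/1.5,270/1.5),("cupb",150/1.5,190/1.5),("mach edge",275/1.5,285/1.5)): print(n,pix2w(s,u,v))
o=env.get_obs();print(Ro.from_quat(np.roll(o["orientation"],-1)).as_matrix().round(3))
```

```text
[[ 0.6077 -0.0234]
 [ 0.6156 -0.1132]
 [ 0.5051 -0.123 ]
 [ 0.4973 -0.0328]]
sizes [0.09015978 0.11093147 0.09055144 0.11075811]
rest [ 0.5563992  -0.07308884  0.016     ] 0.08709426018111499 0.08699693161805988 notch [ 0.50069479 -0.05643857  0.004     ] [ 0.50589787 -0.09652998  0.004     ]
end [ 0.58298587 -0.33565273  0.008     ] blade [ 0.3542698  -0.24219826  0.004     ] 0.24710479407086197
yaw 2.7536904793511723
yaw handle 2.748067168255059 mid [ 0.46862784 -0.28892549  0.006     ]
[ 0.56680707 -0.33117413  0.01711791] [ 0.56935075 -0.33167616  0.008     ]
[ 0.49830528 -0.3028054   0.01267237] [ 0.56935075 -0.33167616  0.008     ]
salt [ 0.74122127 -0.13714343  0.0871658 ]
mug [ 0.70923553 -0.36675913  0.0287804 ]
coffee head [0.61252312 0.0532445  0.24772193]
coffee base [0.60552537 0.05371914 0.05797916]
cupb [0.58945995 0.06066003 0.5103366 ]
mach edge [0.58559175 0.00215567 0.03421731]
[[-0.912  0.409 -0.001]
 [ 0.409  0.912 -0.002]
 [ 0.    -0.002 -1.   ]]
```

Add to h.py:
```python
from scipy.spatial.transform import Rotation as Ro
def to(xyz,psi,pitch=0.):
    "deltas in current tool axes to reach world xyz, tool x yaw psi, tool-x raised by pitch"
    o=env.get_obs();R=Ro.from_quat(np.roll(o["orientation"],-1))
    T=Ro.from_euler("ZYX",[psi,-pitch,np.pi])
    print("t",round(o["time_s"],2),"pos",o["tool_pos"].round(4),"rotvec",(R.inv()*T).as_rotvec().round(3),"d",R.inv().apply(np.array(xyz)-o["tool_pos"]).round(4),"w",round(o["grip_width"],4))
```

Run:
```python
from h import *
import pickle
s=pickle.load(open("top.pkl","rb"))
P=np.array([pix2w(s,u,v) for u in range(0,200,3) for v in range(100,300,3) if s["z_map"][v,u]>0])
for a in(.03,.1,.2):
  q=P[(P[:,2]>a)&(P[:,2]<.6)&(P[:,0]>.3)];i=q[:,0].argmin();print(a,q[i])
to((.44,.10,.25),2.75);to((.4686,-.289,.10),2.752)
```

```text
0.03 [0.34682922 0.41490311 0.0402672 ]
0.1 [0.56076193 0.09138433 0.29416941]
0.2 [0.56076193 0.09138433 0.29416941]
t 0.1 pos [0.276  0.6153 0.23  ] rotvec [-0.002 -0.    -0.03 ] d [-0.3606 -0.4031 -0.0192] w 0.0853
t 0.1 pos [0.276  0.6153 0.23  ] rotvec [-0.002 -0.    -0.032] d [-0.546  -0.746   0.1315] w 0.0853
```

Emit:
run_rows(plan={"drx":[-0.002,-0.002,-0.002,-0.002,-0.002,-0.002,-0.002,-0.002,-0.002,-0.002,-0.002,-0.002],"dry":[0,0,0,0,0,0,0,0,0,0,0,0],"drz":[-0.03,-0.03,-0.03,-0.03,-0.03,-0.03,-0.03,-0.03,-0.03,-0.03,-0.03,-0.03],"dx":[-0.36,-0.36,-0.36,-0.36,-0.36,-0.36,-0.36,-0.36,-0.36,-0.36,-0.36,-0.36],"dy":[-0.402,-0.402,-0.402,-0.402,-0.402,-0.402,-0.402,-0.402,-0.402,-0.402,-0.402,-0.402],"dz":[-0.02,-0.02,-0.02,-0.02,-0.02,-0.02,-0.02,-0.02,-0.02,-0.02,-0.02,-0.02],"finger_gap":[0.085,0.085,0.085,0.085,0.085,0.085,0.085,0.085,0.085,0.085,0.085,0.085]}, grip_n=30)

```text
time_s: 1.1
tool_pos: [0.4278, 0.1379, 0.2497]
orientation: [0.0, 0.195, 0.981, 0.001]
wrist_force: [1.1, 0.4, 0.3]
grip_width: 0.085
gripper_force: 0.0
```

```bash
python3 -c "
from h import *
to((.4686,-.289,.10),2.752)"
```

```text
t 1.1 pos [0.4278 0.1379 0.2497] rotvec [ 0.002  0.    -0.002] d [-0.2006 -0.3793  0.1489] w 0.085
```

Emit:
run_rows(plan={"drx":[0.002,0.002,0.002,0.002,0.002,0.002,0.002,0.002,0.002,0.002,0.002,0.002],"dry":[0,0,0,0,0,0,0,0,0,0,0,0],"drz":[-0.002,-0.002,-0.002,-0.002,-0.002,-0.002,-0.002,-0.002,-0.002,-0.002,-0.002,-0.002],"dx":[-0.2,-0.2,-0.2,-0.2,-0.2,-0.2,-0.2,-0.2,-0.2,-0.2,-0.2,-0.2],"dy":[-0.379,-0.379,-0.379,-0.379,-0.379,-0.379,-0.379,-0.379,-0.379,-0.379,-0.379,-0.379],"dz":[0.149,0.149,0.149,0.149,0.149,0.149,0.149,0.149,0.149,0.149,0.149,0.149],"finger_gap":[0.085,0.085,0.085,0.085,0.085,0.085,0.085,0.085,0.085,0.085,0.085,0.085]})

```text
time_s: 2.1
tool_pos: [0.4671, -0.2913, 0.0972]
orientation: [-0.001, 0.196, 0.981, -0.0]
wrist_force: [-2.2, 0.2, 0.1]
grip_width: 0.0848
gripper_force: 0.0
```

```bash
python3 -c "
from h import *
to((.4686,-.289,.05),2.752);to((.4686,-.289,.003),2.752)"
```

```text
t 2.1 pos [ 0.4671 -0.2913  0.0972] rotvec [-0.001 -0.003 -0.005] d [-0.0006  0.0027  0.0472] w 0.0848
t 2.1 pos [ 0.4671 -0.2913  0.0972] rotvec [-0.001 -0.003 -0.005] d [-0.0008  0.0028  0.0942] w 0.0848
```

Emit:
run_rows(plan={"drx":[0,0,0,0,0],"dry":[-0.003,-0.003,-0.003,-0.003,-0.003],"drz":[-0.004,-0.004,-0.004,-0.004,-0.004],"dx":[0,0,0,0,0],"dy":[0.002,0.002,0.002,0.002,0.002],"dz":[0.05,0.08,0.09,0.09,0.09],"finger_gap":[0.06,0.05,0.05,0.05,0.05]})

```text
time_s: 2.52
tool_pos: [0.4691, -0.2844, 0.0104]
orientation: [0.001, 0.191, 0.981, -0.0]
wrist_force: [0.5, 0.0, 1.0]
grip_width: 0.05
gripper_force: 0.0
```

```bash
python3 -c "
from h import *
to((.4686,-.289,.004),2.752)"
```

```text
t 2.52 pos [ 0.4691 -0.2844  0.0104] rotvec [0.    0.002 0.004] d [-0.0012 -0.0045  0.0064] w 0.05
```

Emit:
run_rows(plan={"drx":[0,0],"dry":[0,0],"drz":[0,0],"dx":[0,0],"dy":[0,0],"dz":[0,0],"finger_gap":[0.05,0.05]})

```text
time_s: 2.68
tool_pos: [0.4708, -0.286, 0.0129]
orientation: [0.004, 0.191, 0.981, -0.002]
wrist_force: [-0.3, -0.0, 0.4]
grip_width: 0.0505
gripper_force: 0.0
```

```bash
python3 -c "
from h import *
to((.4686,-.289,.004),2.752)
s=snap('top');cv2.imwrite('pics/g1.png',cv2.resize(s['frame'][175:295,230:340,::-1],(660,600),interpolation=cv2.INTER_CUBIC))
"
```

```text
t 2.68 pos [ 0.4708 -0.286   0.0129] rotvec [-0.002  0.008  0.004] d [ 0.001  -0.0036  0.0089] w 0.0505
```

View pics/g1.png

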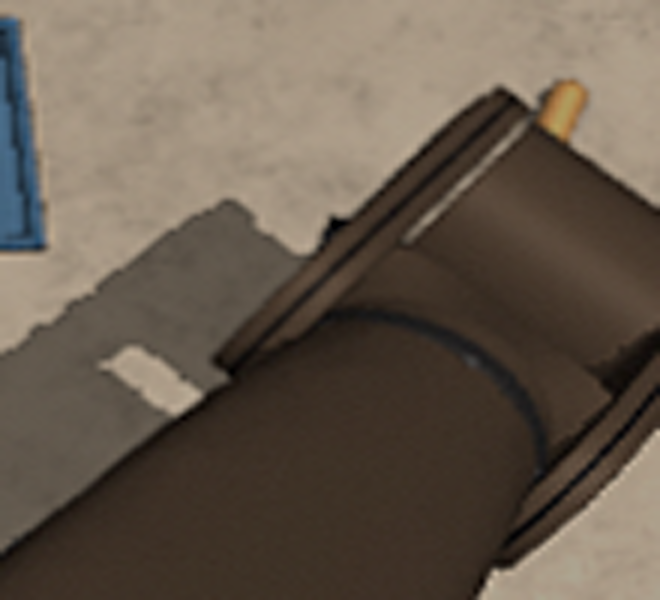

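The arm hides the grasp; only the handle tip shows, at (570,100), undisturbed. I'll lower and close.

Emit:
run_rows(plan={"drx":[-0.001,-0.001,-0.001,-0.001],"dry":[0.003,0.003,0.003,0.003],"drz":[0.003,0.003,0.003,0.003],"dx":[0,0,0,0],"dy":[-0.002,-0.002,-0.002,-0.002],"dz":[0.004,0.008,0.008,0.008],"finger_gap":[0.05,0.05,0.05,0.05]})

```text
time_s: 3.07
tool_pos: [0.4681, -0.2865, 0.0018]
orientation: [-0.0, 0.193, 0.981, 0.001]
wrist_force: [-0.8, -0.4, 0.2]
grip_width: 0.05
gripper_force: 0.0
```

```bash
python3 -c "
from h import *
to((.4686,-.289,.004),2.752);print(env.get_obs()['wrist_force'])"
```

```text
t 3.07 pos [ 0.4681 -0.2865  0.0018] rotvec [ 0.001 -0.001  0.001] d [-0.0015 -0.0021 -0.0022] w 0.05
[-0.84088412 -0.38720919  0.24853099]
```

Emit:
run_rows(plan={"drx":[0,0,0,0,0,0],"dry":[0,0,0,0,0,0],"drz":[0,0,0,0,0,0],"dx":[0,0,0,0,0,0],"dy":[-0.001,-0.001,-0.001,-0.001,-0.001,-0.001],"dz":[-0.001,-0.001,-0.001,-0.001,-0.001,-0.001],"finger_gap":[0.035,0.025,0.018,0.012,0.01,0.01]}, grip_n=45)

```text
time_s: 3.57
tool_pos: [0.4681, -0.2877, 0.0034]
orientation: [0.0, 0.193, 0.981, 0.0]
wrist_force: [-0.7, 0.1, 2.3]
grip_width: 0.0139
gripper_force: 44.1
```

Emit:
run_rows(plan={"drx":[0,0],"dry":[0,0],"drz":[0,0],"dx":[0,0],"dy":[-0.001,0],"dz":[-0.001,-0.001],"finger_gap":[0.01,0.008]})

```text
time_s: 3.73
tool_pos: [0.4678, -0.2876, 0.004]
orientation: [0.0, 0.193, 0.981, 0.0]
wrist_force: [-0.7, 0.4, -0.5]
grip_width: 0.0142
gripper_force: 44.0
```

Emit:
run_rows(plan={"drx":[0,0,0,0,0,0],"dry":[0,0,0,0,0,0],"drz":[0,0,0,0,0,0],"dx":[0,0,0,0,0,0],"dy":[0,0,0,0,0,0],"dz":[-0.01,-0.03,-0.05,-0.075,-0.1,-0.1],"finger_gap":[0.005,0.005,0.005,0.005,0.005,0.005]})

```text
time_s: 4.23
tool_pos: [0.4708, -0.29, 0.1105]
orientation: [0.005, 0.193, 0.981, -0.002]
wrist_force: [1.4, -1.3, 0.3]
grip_width: 0.0141
gripper_force: 44.0
```

```bash
python3 -c "
from h import *
to((.4686,-.180,.11),2.752-1.33)
s=snap('side');cv2.imwrite('pics/g2.png',cv2.resize(s['frame'][120:300,60:320,::-1],(780,540),interpolation=cv2.INTER_CUBIC))
"
```

```text
t 4.23 pos [ 0.4708 -0.29    0.1105] rotvec [0.005 0.01  1.331] d [ 0.0437  0.101  -0.0002] w 0.0141
```

View pics/g2.png

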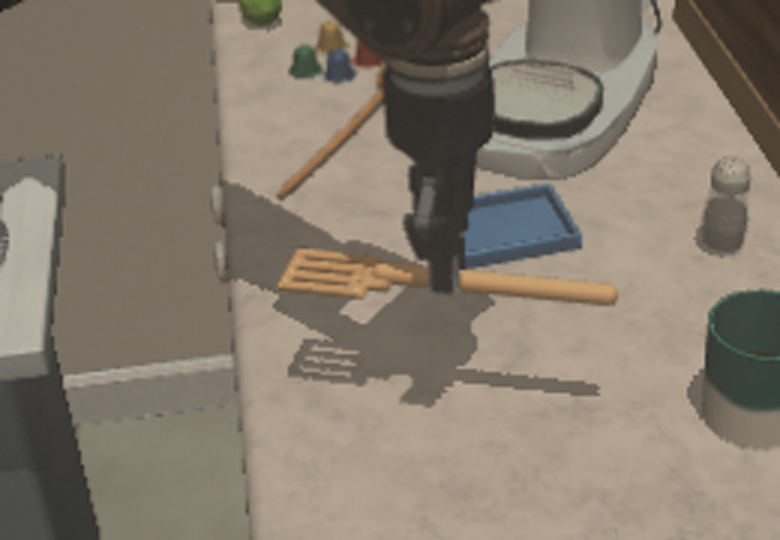

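The spatula is held level with the blade at (320,270) and handle end at (610,293), and nothing else was disturbed. Now I'll turn it.

Emit:
run_rows(plan={"drx":[0,0,0,0,0,0,0,0,0,0,0,0],"dry":[0.003,0.003,0.003,0.003,0.003,0.003,0.003,0.003,0.003,0.003,0.003,0.003],"drz":[0.1,0.22,0.35,0.48,0.6,0.72,0.84,0.96,1.08,1.2,1.3,1.33],"dx":[0,0.01,0.02,0.03,0.043,0.043,0.043,0.043,0.043,0.043,0.043,0.043],"dy":[0,0.02,0.04,0.06,0.08,0.1,0.1,0.1,0.1,0.1,0.1,0.1],"dz":[-0.01,-0.01,-0.01,-0.01,-0.01,-0.01,-0.01,-0.01,-0.01,-0.01,-0.01,-0.01],"finger_gap":[0.005,0.005,0.005,0.005,0.005,0.005,0.005,0.005,0.005,0.005,0.005,0.005]})

```text
time_s: 5.28
tool_pos: [0.465, -0.1781, 0.1127]
orientation: [-0.003, 0.759, 0.651, 0.0]
wrist_force: [0.2, 0.2, -1.7]
grip_width: 0.0144
gripper_force: 44.0
```

```bash
python3 -c "
from h import *
to((.4687,-.0807,.11),.087)"
```

```text
t 5.28 pos [ 0.465  -0.1781  0.1127] rotvec [-7.000e-03 -1.000e-03  1.332e+00] d [ 0.0968 -0.011   0.0031] w 0.0144
```

Emit:
run_rows(plan={"drx":[0,0,0,0,0,0,0,0,0,0,0,0],"dry":[0,0,0,0,0,0,0,0,0,0,0,0],"drz":[0.1,0.22,0.35,0.48,0.6,0.72,0.84,0.96,1.08,1.2,1.3,1.33],"dx":[0.01,0.02,0.035,0.05,0.065,0.08,0.097,0.097,0.097,0.097,0.097,0.097],"dy":[0,0,-0.002,-0.004,-0.006,-0.008,-0.011,-0.011,-0.011,-0.011,-0.011,-0.011],"dz":[0,0,0,0,0,0,0,0,0,0,0,0],"finger_gap":[0.005,0.005,0.005,0.005,0.005,0.005,0.005,0.005,0.005,0.005,0.005,0.005]})

```text
time_s: 6.28
tool_pos: [0.4683, -0.0806, 0.113]
orientation: [-0.002, 0.999, 0.045, -0.002]
wrist_force: [0.3, -0.7, -1.5]
grip_width: 0.0141
gripper_force: 44.0
```

Emit:
run_rows(plan={"drx":[0,0,0],"dry":[0,0,0],"drz":[0,0,0],"dx":[0,0,0],"dy":[0,0,0],"dz":[0,0,0],"finger_gap":[0.005,0.005,0.005]})

```text
time_s: 6.53
tool_pos: [0.4689, -0.081, 0.1138]
orientation: [-0.002, 0.999, 0.047, -0.001]
wrist_force: [0.4, 0.1, -0.9]
grip_width: 0.014
gripper_force: 44.0
```

```bash
python3 -c "
from h import *
to((.4687,-.0807,.06),.087)
s=snap('top');import pickle;pickle.dump(s,open('t2.pkl','wb'));cv2.imwrite('pics/g3.png',cv2.resize(s['frame'][165:295,170:300,::-1],(598,598),interpolation=cv2.INTER_CUBIC))
"
```

```text
t 6.53 pos [ 0.4689 -0.081   0.1138] rotvec [-0.004  0.002  0.007] d [-0.     -0.0001  0.0538] w 0.014
```

View pics/g3.png

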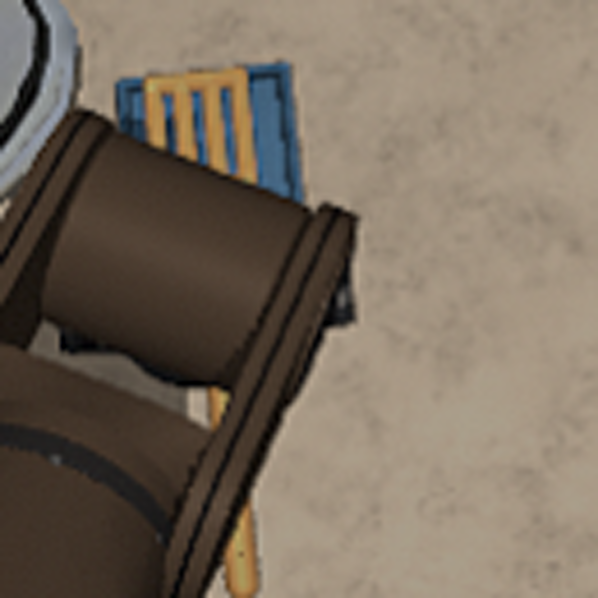

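The blade's tip corners are at (147,75) and (247,70) and the handle end at (244,597). I'll work out where the held spatula is.

Run:
```python
from h import *
import pickle
s=pickle.load(open("t2.pkl","rb"))
P=lambda x,y,z:pix2w(s,170+(x+.5)/4.6-.5,165+(y+.5)/4.6-.5,z)
a,b,e=P(147,75,.116),P(247,70,.116),P(244,597,.118)
print("blade width",np.linalg.norm(a-b),a,b,e); t=(a+b)/2; d=t-e;print("len",np.linalg.norm(d),"yaw",np.arctan2(d[1],d[0]),"bl",np.arctan2((b-a)[0],-(b-a)[1]))
o=e+d/2
r=Ro.from_euler("z",-.087).apply
print("origin",o,"rest frame origin",r(o-[.5564,-.0731,0]),"tip",r(t-[.5564,-.0731,0]),"end",r(e-[.5564,-.0731,0]))
print([pix2w(s,170+x/4.6,165+y/4.6)[2].round(4) for x,y in((155,110),(240,95),(185,90),(243,580))])
```

```text
blade width 0.04774429827754309 [ 0.58978098 -0.04857029  0.116     ] [ 0.59147711 -0.09628445  0.116     ] [ 0.34446743 -0.09331013  0.118     ]
len 0.247053902578558 yaw 0.08463091297786647 bl 0.03553288014055487
origin [ 0.46754824 -0.08286875  0.117     ] rest frame origin [-0.08936452 -0.00201145  0.117     ] tip [ 0.03415803 -0.00230408  0.116     ] end [-0.21288708 -0.00171881  0.118     ]
[np.float64(0.1167), np.float64(0.1152), np.float64(0.1187), np.float64(0.1292)]
```

Emit:
run_rows(plan={"drx":[-0.003,-0.003,-0.003,-0.003,-0.003,-0.003,-0.003],"dry":[0.01,0.02,0.02,0.02,0.02,0.02,0.02],"drz":[0.004,0.004,0.004,0.004,0.004,0.004,0.004],"dx":[0.002,0.002,0.002,0.002,0.002,0.002,0.002],"dy":[-0.002,-0.002,-0.002,-0.002,-0.002,-0.002,-0.002],"dz":[0.03,0.06,0.08,0.092,0.092,0.092,0.092],"finger_gap":[0.005,0.005,0.005,0.005,0.005,0.005,0.005]})

```text
time_s: 7.17
tool_pos: [0.472, -0.0791, 0.0235]
orientation: [-0.0, 0.999, 0.044, 0.01]
wrist_force: [-0.4, 0.8, -0.4]
grip_width: 0.014
gripper_force: 44.0
```

```bash
python3 -c "
from h import *
to((.4706,-.079,.0075),.087,.024)"
```

```text
t 7.17 pos [ 0.472  -0.0791  0.0235] rotvec [0.    0.003 0.002] d [-0.0017 -0.0002  0.016 ] w 0.014
```

Lowering gently and watching the force.

Emit:
run_rows(plan={"drx":[0,0,0,0,0,0],"dry":[0.002,0.002,0.002,0.002,0.002,0.002],"drz":[0,0,0,0,0,0],"dx":[-0.001,-0.001,-0.001,-0.001,-0.001,-0.001],"dy":[0,0,0,0,0,0],"dz":[0.004,0.008,0.011,0.013,0.013,0.013],"finger_gap":[0.005,0.005,0.005,0.005,0.005,0.005]})

```text
time_s: 7.67
tool_pos: [0.4703, -0.0788, 0.0094]
orientation: [-0.001, 0.999, 0.044, 0.011]
wrist_force: [-0.2, -0.5, 0.4]
grip_width: 0.0141
gripper_force: 44.0
```

```bash
python3 -c "
from h import *
to((.4706,-.079,.0075),.087,.024)
s=snap('side');cv2.imwrite('pics/g4.png',cv2.resize(s['frame'][140:260,110:290,::-1],(780,520),interpolation=cv2.INTER_CUBIC))"
```

```text
t 7.67 pos [ 0.4703 -0.0788  0.0094] rotvec [-0.001  0.003  0.002] d [0.0002 0.0002 0.0019] w 0.0141
```

View pics/g4.png

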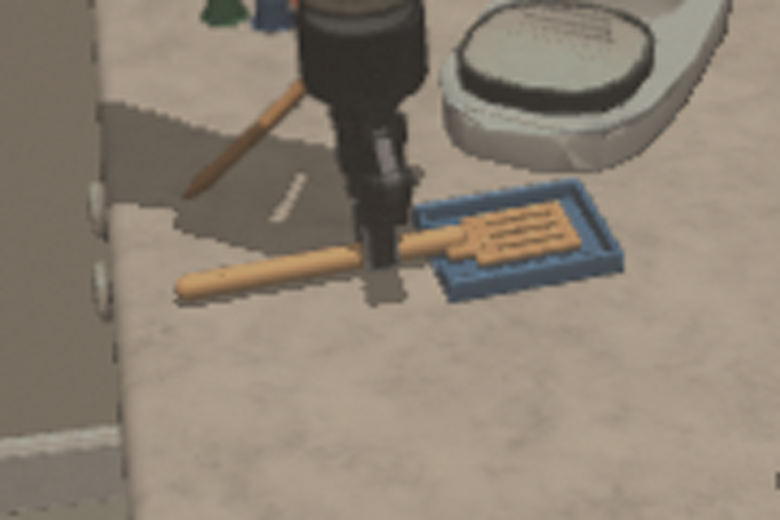

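The blade at (525,232) is inside the rim and the handle runs through the notch to (185,287), a few mm above the worktop. I'll go a touch lower until contact.

Emit:
run_rows(plan={"drx":[0,0,0],"dry":[0.002,0.002,0.002],"drz":[0,0,0],"dx":[0,0,0],"dy":[0,0,0],"dz":[0.001,0.002,0.002],"finger_gap":[0.005,0.005,0.005]})

```text
time_s: 7.97
tool_pos: [0.4703, -0.0788, 0.0073]
orientation: [-0.001, 0.999, 0.044, 0.012]
wrist_force: [-0.0, 0.3, -1.1]
grip_width: 0.0142
gripper_force: 44.0
```

Emit:
run_rows(plan={"drx":[0,0,0],"dry":[0,0,0],"drz":[0,0,0],"dx":[0,0,0],"dy":[0,0,0],"dz":[0.001,0.0015,0.0015],"finger_gap":[0.005,0.005,0.005]})

```text
time_s: 8.22
tool_pos: [0.4706, -0.0789, 0.0063]
orientation: [-0.001, 0.999, 0.044, 0.012]
wrist_force: [-1.8, 0.1, 2.7]
grip_width: 0.0139
gripper_force: 44.4
```

Emit:
run_rows(plan={"drx":[0,0,0,0,0,0,0,0,0,0,0,0],"dry":[0,0,0,0,0,0,0,0,0,0,0,0],"drz":[0,0,0,0,0,0,0,0,0,0,0,0],"dx":[0,0,0,0,0,0,0,0,0,0,0,0],"dy":[0,0,0,0,0,0,0,0,0,0,0,0],"dz":[0,0,0,0,0,0,0,-0.005,-0.02,-0.045,-0.08,-0.12],"finger_gap":[0.013,0.016,0.02,0.025,0.035,0.045,0.05,0.05,0.05,0.05,0.05,0.05]}, grip_n=20)

```text
time_s: 9.22
tool_pos: [0.466, -0.0785, 0.1258]
orientation: [-0.002, 0.999, 0.044, 0.01]
wrist_force: [1.1, -0.6, 0.2]
grip_width: 0.0502
gripper_force: 0.0
```

Emit:
run_rows(plan={"drx":[0,0,0,0,0,0,0,0,0],"dry":[0,0,0,0,0,0,0,0,0],"drz":[0,0,0,0,0,0,0,0,0],"dx":[-0.02,-0.02,-0.02,-0.02,-0.02,-0.02,-0.02,-0.02,-0.02],"dy":[0.04,0.08,0.12,0.16,0.2,0.24,0.24,0.24,0.24],"dz":[-0.03,-0.06,-0.09,-0.11,-0.12,-0.12,-0.12,-0.12,-0.12],"finger_gap":[0.05,0.05,0.05,0.05,0.05,0.05,0.05,0.05,0.05]})

```text
time_s: 9.97
tool_pos: [0.466, -0.3214, 0.2456]
orientation: [-0.001, 0.999, 0.043, 0.012]
wrist_force: [0.2, 0.1, -1.2]
grip_width: 0.0501
gripper_force: 0.0
```

```bash
python3 -c "
from h import *
s=snap('top');import pickle;pickle.dump(s,open('t3.pkl','wb'));cv2.imwrite('pics/g5.png',cv2.resize(s['frame'][165:295,170:300,::-1],(598,598),interpolation=cv2.INTER_CUBIC))
s=snap('side');cv2.imwrite('pics/g6.png',cv2.resize(s['frame'][100:280,90:360,::-1],(780,520),interpolation=cv2.INTER_CUBIC))"
```

```text
(no output)
```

View pics/g5.png

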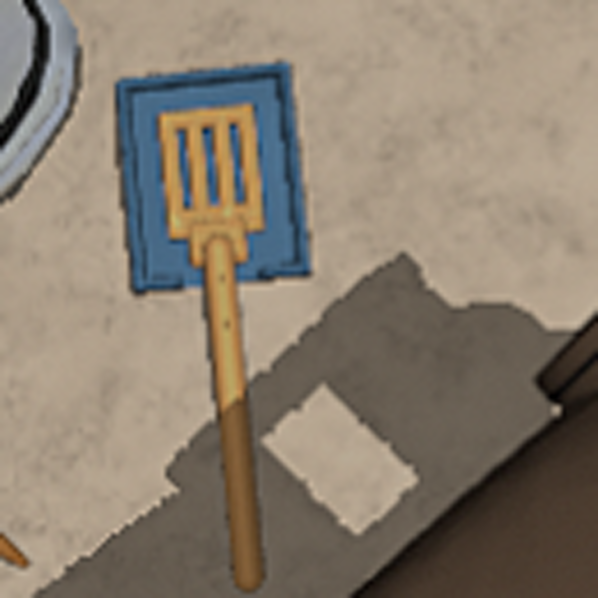

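View pics/g6.png

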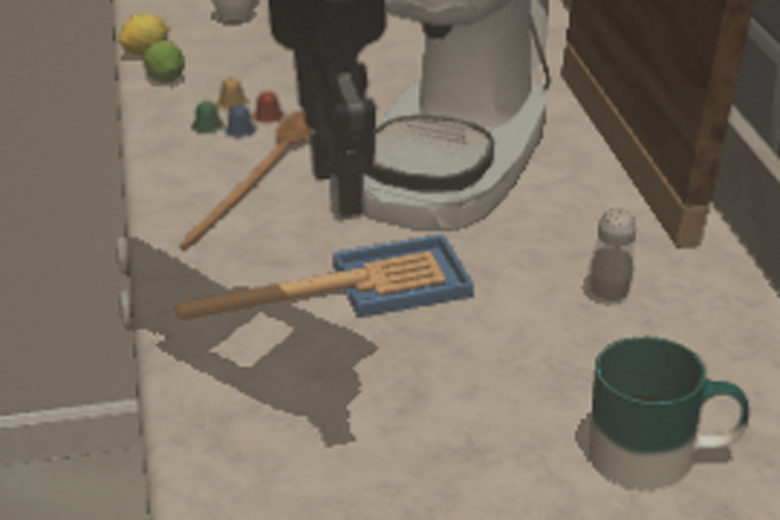

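The blade (corners 160,115 to 265,232) lies centred in the dish. The handle runs straight out through the notch to (250,585), the bystanders haven't moved and the arm is clear.

```bash
python3 -c "
from cell import env
print(env.finish_job())"
```

```text
the job is handed in; nothing more can be done
None
```

The spatula now lies turned round in the blue rest, with its blade inside the rim and its handle straight out through the notch toward the robot; the spoon, salt shaker and mug look unmoved, and the job was handed in at about 10 s (no verdict was returned).

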